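# Turn the leaf of the component sample book

### The arm

A 6-joint arm with a two-finger parallel gripper is mounted at the origin on the work surface. World frame = base frame: x ahead of the robot, y to its left, z up, the work surface at z = 0. Lengths are in m, angles in rad, forces in N, time in s.
With the tool pointing down it reaches from about 0.375 to 0.975 m from the base axis. Payload 3.8 kg.
Tool frame: the origin (TCP) lies between the finger pads; the fingertips stand 14 mm ahead of it and the grasp point (between the pads) lies 5 mm behind it; z points along the fingers, y is the line along which they close (so a half turn about z gives the same grasp; the last joint's range is limited). The gripper opens to 85 mm and grips with 20 to 120 N. Pads are 22 mm wide; open, the fingers measure 114 mm over their backs; the gripper's body (76 mm by 85 mm) begins 54 mm behind the grasp point. The pads swing forward as they close: fully open they stand 13 mm farther back than shut.
Start: joints at [1.065, 0.264, 1.604, -0, 1.274, -0.037], TCP at [0.305, 0.602, 0.245] pointing down, gripper open.
Joint ranges: [-2.63, 2.63], [-0.94, 2.18], [0.31, 2.57], [-1.31, 4.45], [0, 2.66], [-2.55, 2.55]. Speed limits (rad/s): [2.57, 2.57, 3.14, 3.14, 3.14, 3.14].

### API

Orientations are given as a unit quaternion [x, y, z, w].
In Python, from workcell import arm gives the robot as it stands.
- The arm moves only by the tool send_rows, never from a script. Its argument "moves" is a list of rows, each a list of 2 entries, a list of its own where there are three numbers: the shift along the tool's x, y, z in m, then the turn, a rotation vector about the tool's x, y, z in degrees. A call has 1 to 12 rows; each row shifts and turns the commanded pose from where the row before left it, along the tool's axes as they then stand; what a row does not reach is not made up. A row lasts 1/8 s, in which the tool goes at most 62.5 mm and 10.7 degrees, less where a joint would pass 70% of its speed; a pose out of reach is approached as far as the arm can. A call is refused whole if a number of a shift passes 0.0625 or a number of a turn 10.7, either way. A call with a gripper value outside its range is refused whole. "fingers" is the gripper's target within -1 to 1 (shut at 1, half-way at 0, fully open at -1), set as the call begins (left out, the last holds). The fingers move at their own pace and stop on an object; "force" is the grip in N (left out, the last holds). Time passes only in rows, so rows that do not move let the fingers close. It gives the time, the measured TCP pose, the force, the opening and the grip force at its end, in the units of the state.
- arm.get_state(): the state, without advancing time (a new reading comes with each control period).
- arm.grab_frame(name): name is "scene" or "side" or "wrist"; returns a dict with "image" (480x640x3 uint8, red, green, blue), "intrinsics" (3x3 intrinsics, pixels), "D" ([k1, k2, p1, p2, k3] as OpenCV has them; the pictures are not rectified), "R" (3x3) and "t" (3): a world point X has camera coordinates R X + t. Camera axes: x right, y down, z forward; pixel columns grow to the right and rows downward; lengths in m; the calibration is good to about 2 mm. A picture is of the moment at which its call begins. There is no depth.
- arm.hand_in(): hands the job in; it is judged then, once.
The state is a dict: "t": time; "qpos": joint angles; "joint_vel": joint speeds; "joint_torque": joint torques, N m; "position": TCP position; "tcp_rot": TCP orientation; "force": force on the tool from outside, world axes, zero at the start; "ft_torque": the same for the moment, N m; "opening": finger opening in m; "finger_force": force on a finger pad.
Only numpy, scipy, OpenCV 4.12 (cv2) and the standard library are available. Lean on these libraries where they do the work, as an engineer would, in place of code of your own. Each camera call takes 0.05 s, during which the arm holds its last target. There are 200 camera calls.

### The job

The component sample book lies open on the desk and its one stiff leaf stands ajar, part raised and leaning to the robot's left. Push the leaf over the spine with the fingertips, without slamming it, and press it down until it lies flat on the right-hand pages, then move clear. Do not pinch the leaf between the fingers, do not lift or shove the book, and leave the glue stick, cup and mouse alone.

Things in the scene. Friction and masses are not known exactly. Their poses are not given: they have to be found in the camera images.
- book: The open sample book, loose on the desk, 1.6 kg: black cover 236 (x) x 350 (y) x 4 mm with a white page stack on each side of the spine, tops 20 mm above the desk. Origin at the centre of its underside, on the desk. Its x axis runs along the spine (away from the robot at yaw 0), its y axis points to the side from which the leaf is turned (left), z up.
- spine (a point): Point on the hinge axis of the leaf, half-way along the spine, 23.5 mm above the desk; the hinge axis runs along the book's x axis through the three steel rings.
- leaf (a joint): Angle of the leaf, rad: 0 = flat on the left-hand pages (book's +y side), pi/2 = upright, 3.14 = flat on the right-hand pages (-y side); stops at 0 and 3.14. It starts between about 0.4 and 0.85. The hinge is stiff: the leaf stays at whatever angle it is left, and about 1 to 3 N at its outer edge turns it.
- leaf_edge (a point): Middle of the leaf's free outer edge, 162 mm from the hinge axis, half-way through its thickness. The leaf is a grey rigid plate with white component strips, 210 mm along the spine, reaching from 12 to 162 mm from the hinge axis, 7 mm thick (3 mm at its outermost 6 mm rim).
- upper_face: The leaf's face that looks up at angle 0 (and down onto the right-hand pages when turned). Its origin is on the hinge axis at mid-spine; it turns with the leaf: y points from hinge to free edge, z out of this face.
- under_face: The leaf's other face, which looks down at angle 0 and up when the leaf is turned; this is the face to push on. Origin and axes as for upper_face, so that its outward direction is -z.
- glue_mid (a point): Glue stick, upright, 30 mm diameter, 98 mm tall, white with a cap; point at its centre, half-way up. Bystander beyond the far end of the book.
- cup_mid (a point): White ceramic cup, 72 mm rim diameter, 85 mm tall; point at its centre, half-way up. Bystander beyond the far end of the book.
- mouse_mid (a point): Black computer mouse, 104 x 60 x 33 mm; point at its centre, half-way up. Bystander to the right of the book.

How it is judged:
On the way, in this order (a step that is already met when the one before it is completed fails the run):
1. the leaf has been pushed up past upright (value of joint leaf above 1.6 rad).
2. the leaf lies flat on the right-hand pages (value of joint leaf above 3.06 rad), for 0.2 s.
At the end, for the whole second after the job is handed in: The leaf rests flat on the right-hand pages (angle above 3.06 rad, within about 5 degrees of its stop), the book lies flat on the desk within 30 mm of where it was, and glue stick, cup and mouse are within 25 mm of where they stood (value of joint leaf above 3.06 rad and velocity of joint leaf between -0.05 and 0.05 rad/s and distance of book from where it was at the start of the episode below 0.03 m and height (world z) of book below 0.008 m and angle between book's own z axis and vertical below 0.05 rad and linear speed of book below 0.02 m/s and distance of each of glue_mid, cup_mid, mouse_mid from where it was at the start of the episode below 0.025 m); the robot touches nothing.
It fails at once if the leaf is pinched: the fingers press on both of its faces at once (contact force between the fingers and upper_face above 0.5 N and contact force between the fingers and under_face above 0.5 N).
It fails at once if the leaf is slammed (faster than 4 rad/s) (velocity of joint leaf above 4 rad/s).
It fails at once if the book is lifted or tipped (height (world z) of book above 0.012 m or angle between book's own z axis and vertical above 0.1 rad).
It fails at once if the book is shoved more than 40 mm (distance of book from where it was at the start of the episode above 0.04 m).
It fails at once if the glue stick, cup or mouse is knocked, moved or lifted (more than 25 mm) (distance of any of glue_mid, cup_mid, mouse_mid from where it was at the start of the episode above 0.025 m).
It also fails if it takes over 38 s, if anything falls off the work surface, if the arm or the gripper's body presses on something with over 40 N, if the wrist force passes 120 N, or if a joint passes its speed limit or range.

## Working session

There is one attempt and no reset: what is moved stays moved. The work goes in short steps, Python scripts to look and compute and a tool call to move; the robot and the scene stay as the last step left them, time stands still between calls to the robot, and variables do not carry over. Pictures are saved under pics/ and viewed, at most 10 in all, crops included, and the job is handed in when it is done.

Besides the shell and the picture viewer there is one more tool, called after "Request:" as name([rows], argument=value, ...), one row to a line, values as JSON. send_rows: Moves the arm, as the interface text tells. Its arguments: {"type":"object","properties":{"moves":{"type":"array","items":{"type":"array"}},"fingers":{"type":"number"},"force":{"type":"number"}},"required":["moves"]}

```bash
mkdir -p pics; ls
python3 - <<'E'
from workcell import arm
import cv2,pickle
d={}
for n in("scene","side"):
    f=arm.grab_frame(n);d[n]=f
    cv2.imwrite(f"pics/{n}0.png",f["image"][:,:,::-1])
    print(n,f["intrinsics"],f["D"],f["R"],f["t"])
pickle.dump(d,open("f0.pkl","wb"))
s=arm.get_state();print(s)
E
```

```text
pics
scene [[619.38019113   0.         314.1203068 ]
 [  0.         619.38019113 237.46394813]
 [  0.           0.           1.        ]] [-0.1130399  0.         0.         0.         0.       ] [[ 0.55847779  0.82951093 -0.00376449]
 [ 0.50800321 -0.34559958 -0.78898268]
 [-0.65577076  0.43871693 -0.61440391]] [-0.33707499 -0.29408567  1.42663781]
side [[448.51613614   0.         317.33684084]
 [  0.         448.51613614 241.78131671]
 [  0.           0.           1.        ]] [-0.09385957  0.          0.          0.          0.        ] [[ 0.82427133 -0.56604018 -0.01323977]
 [-0.36710945 -0.51649236 -0.77360603]
 [ 0.43105386  0.64252172 -0.63352854]] [-0.54220828  0.27139482  0.66686085]
{'t': 0.1, 'qpos': array([ 1.06510418e+00,  2.64698345e-01,  1.60523803e+00, -3.13140185e-06,
        1.27368340e+00, -3.69006163e-02]), 'joint_vel': array([ 0.00023787, -0.00139088, -0.00166653,  0.00028394,  0.00052805,
       -0.00048191]), 'joint_torque': array([ 4.46604663e-04, -5.16706467e+01, -3.68591094e+01,  1.19718570e-04,
        6.34144453e-03,  2.59814740e-06]), 'position': array([0.30467045, 0.6016285 , 0.24407233]), 'tcp_rot': array([ 2.32254751e-01,  9.72654463e-01, -9.76891643e-04, -2.70173173e-04]), 'force': array([-0.21571584,  0.04608101,  0.40673826]), 'ft_torque': array([0.07887081, 0.0275342 , 0.06008339]), 'finger_force': 0.0, 'opening': 0.08546902337003157}
```

View pics/scene0.png

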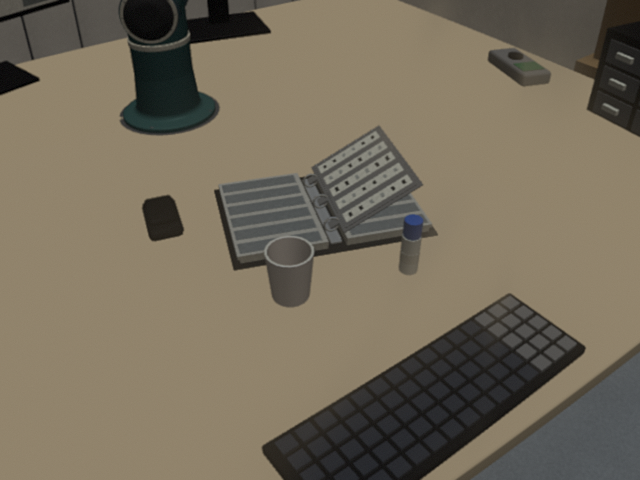

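View pics/side0.png

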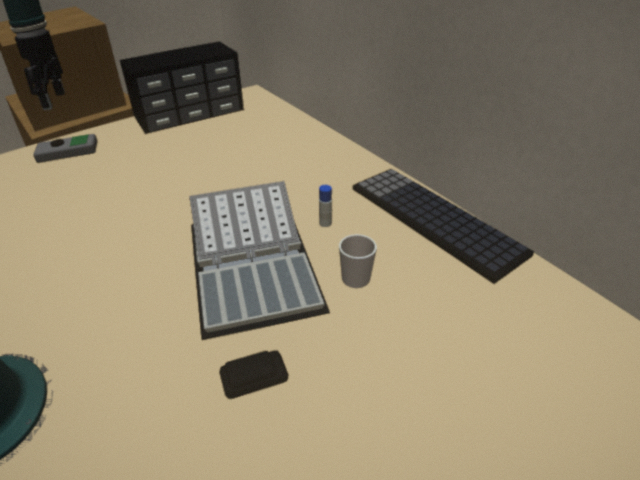

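Scene view: right cover corners at about (216,185) and (237,262), far left cover corner (433,236), leaf outer corners (380,128) and (421,184). Side view: leaf outer corners (191,196) and (286,183), right cover corners (203,332) and (326,312). The glue stick and cup are past the far end, and the mouse is on the right.

```bash
cat > h.py <<'E'
import numpy as np,cv2
def ray(f,p):
    u=cv2.undistortPoints(np.array([[p]],float),f["intrinsics"],np.array(f["D"]))[0,0]
    R=np.array(f["R"]);d=R.T@np.r_[u,1];return -R.T@np.array(f["t"]),d/np.linalg.norm(d)
def plane(f,p,z):
    o,d=ray(f,p);return o+d*(z-o[2])/d[2]
def tri(f,p,g,q):
    o,d=ray(f,p);a,b=ray(g,q)
    s=np.linalg.lstsq(np.c_[d,-b],a-o,rcond=None)[0]
    x,y=o+d*s[0],a+b*s[1];return (x+y)/2,np.linalg.norm(x-y)
E
python3 - <<'E'
import pickle,numpy as np;from h import *
np.set_printoptions(precision=4,suppress=True)
d=pickle.load(open("f0.pkl","rb"));S,D=d["scene"],d["side"]
print("near outer",tri(S,(380,128),D,(191,196)))
print("far outer",tri(S,(421,184),D,(286,183)))
print("rings n,m,f",tri(S,(311,180),D,(216,261)),tri(S,(321,202),D,(251,254)),tri(S,(332,225),D,(284,246)))
print("coverR near/far",plane(D,(203,332),0.004),plane(D,(326,312),.004),plane(S,(237,262),.004),"farL",plane(S,(434,236),.004))
print("glue",plane(S,(409,270),0),plane(D,(325,224),0),"cup",plane(S,(290,295),0),plane(D,(356,280),0),"mouse",plane(S,(163,222),.015),plane(D,(254,374),.015))
E
```

```text
near outer (array([0.4846, 0.2283, 0.0971]), np.float64(0.0013834284432039364))
far outer (array([0.6783, 0.154 , 0.1001]), np.float64(0.008753571664812035))
rings n,m,f (array([0.466 , 0.0851, 0.0235]), np.float64(0.00209903136714424)) (array([0.5345, 0.0612, 0.0237]), np.float64(0.00012552400272977974)) (array([0.6016, 0.0386, 0.0261]), np.float64(0.0037849305968797988))
coverR near/far [ 0.3729 -0.056   0.004 ] [ 0.5794 -0.1423  0.004 ] [ 0.5745 -0.1294  0.004 ] farL [0.7015 0.1783 0.004 ]
glue [0.741  0.0889 0.    ] [0.7357 0.0821 0.    ] cup [ 0.6836 -0.0978  0.    ] [ 0.6793 -0.1048  0.    ] mouse [ 0.4205 -0.1901  0.015 ] [ 0.4036 -0.1921  0.015 ]
```

Request:
send_rows([
  [[0,0,0],[0,0,-5.9]],
  [[0,0,0],[10,0,0]],
  [[0,0,0],[10,0,0]],
  [[0,0,0],[10,0,0]],
  [[0,0,0],[10,0,0]],
  [[0,0,0],[8,0,0]],
], fingers=1, force=60)

```text
t: 0.85
position: [0.305, 0.6025, 0.244]
tcp_rot: [0.166, 0.897, -0.403, -0.074]
force: [0.1, -0.4, 0.2]
opening: -0.0003
finger_force: 0.0
```

```bash
cat > st.py <<'E'
import numpy as np,sys
from workcell import arm
from scipy.spatial.transform import Rotation as Ro
np.set_printoptions(precision=4,suppress=True)
c,s=np.cos(np.radians(-21)),np.sin(np.radians(-21))
B=np.array([[c,-s,0],[s,c,0],[0,0,1]]);P0=np.array([.5345,.061,0])
st=arm.get_state();R=Ro.from_quat(st["tcp_rot"]).as_matrix()
p=B.T@(st["position"]-P0);A=B.T@R
print("t",st["t"],"q",st["qpos"],"F book",B.T@st["force"],"open",st["opening"])
print("tcp book",p,"tip book",p+A[:,2]*.014);print("tool axes in book (cols)\n",A)
if len(sys.argv)>3: # target tip in book frame
    print("shift",A.T@(np.array(sys.argv[1:4],float)-p-A[:,2]*.014))
E
python3 st.py 0 .22 .06
```

```text
t 0.85 q [ 1.1029  0.818   0.9929 -0.0923  2.1697 -0.1203] F book [ 0.2242 -0.3793  0.1822] open -0.000271207714695709
tcp book [-0.4083  0.4233  0.244 ] tip book [-0.4083  0.4128  0.2347]
tool axes in book (cols)
 [[-1.     -0.0006  0.0005]
 [-0.0008  0.6648 -0.747 ]
 [ 0.0001 -0.747  -0.6648]]
shift [-0.4081  0.0021  0.2604]
```

Request:
send_rows([
  [[-0.051,0,0],[0,0,0]],
  [[-0.051,0,0],[0,0,0]],
  [[-0.051,0,0],[0,0,0]],
  [[-0.051,0,0],[0,0,0]],
  [[-0.051,0,0],[0,0,0]],
  [[-0.051,0,0],[0,0,0]],
  [[-0.051,0,0],[0,0,0]],
  [[-0.051,0,0],[0,0,0]],
  [[0,0,0.05],[0,0,0]],
  [[0,0,0.05],[0,0,0]],
  [[0,0,0.05],[0,0,0]],
  [[0,0,0.05],[0,0,0]],
])

```text
t: 2.35
position: [0.6322, 0.3163, 0.1096]
tcp_rot: [0.166, 0.898, -0.4, -0.074]
force: [-0.0, 0.9, 0.2]
opening: 0.0001
finger_force: 0.0
```

Request:
send_rows([
  [[0,0,0.03],[0,0,0]],
  [[0,0,0.03],[0,0,0]],
  [[0,0,0],[0,0,0]],
])

```text
t: 2.72
position: [0.6151, 0.2738, 0.0691]
tcp_rot: [0.166, 0.897, -0.402, -0.076]
force: [0.3, 0.2, 0.2]
opening: 0.0002
finger_force: 0.0
```

```bash
python3 st.py 0 .13 .055
python3 - <<'E'
from workcell import arm
import cv2,numpy as np
a=arm.grab_frame("scene")["image"][80:330,150:500,::-1];b=arm.grab_frame("side")["image"][80:330,100:450,::-1]
cv2.imwrite("pics/c1.png",cv2.resize(np.hstack([a,b]),(800,286)))
E
```

```text
t 2.725 q [ 0.5936  0.8535  1.2675 -0.4468  1.7465 -0.5213] F book [0.2545 0.284  0.1864] open 0.0002193884699402803
tcp book [-0.001   0.2276  0.0691] tip book [-0.001   0.2172  0.0597]
tool axes in book (cols)
 [[-1.     -0.0025 -0.0031]
 [ 0.0007  0.6655 -0.7464]
 [ 0.0039 -0.7464 -0.6655]]
shift [-0.0011 -0.0545  0.0682]
```

View pics/c1.png

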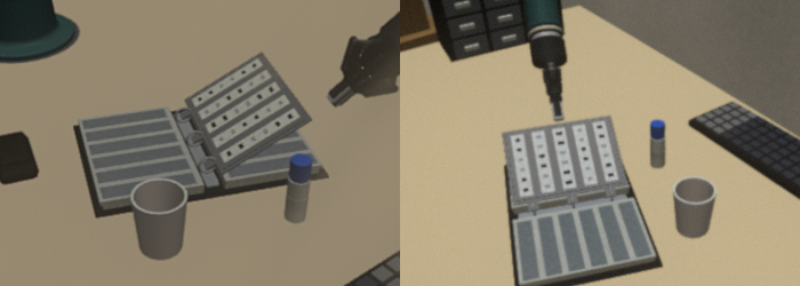

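The closed fingers are left of the leaf's outer edge (crop about (345,95)), level with mid-edge, and clear of the glue stick. Next I work out the rows for an arc about the hinge.

```bash
cat > arc.py <<'E'
import runpy,sys,numpy as np
W=eval(sys.argv[1]);sys.argv=["st.py"]
g=runpy.run_path("st.py");A=g["A"];cur=g["p"]+A[:,2]*.014
for w in W:
    w=np.array([0,*w]);v=A.T@(w-cur);print(np.round(v,3).tolist());cur=cur+A@np.round(v,3)
E
python3 arc.py "[(.19,.045),(.15,.045),(.115,.045)]+[(r*np.cos(np.radians(a)),.0235+r*np.sin(np.radians(a))) for a,r in [(16,.12),(23,.123),(30,.125),(37,.125),(44,.125),(51,.125)]]"
```

```text
t 2.825 q [ 0.5951  0.8523  1.2618 -0.4471  1.7474 -0.5214] F book [0.5279 0.3467 0.8519] open 0.0001343835295451466
tcp book [0.     0.2307 0.0717] tip book [0.     0.2203 0.0623]
tool axes in book (cols)
 [[-1.     -0.0006  0.0004]
 [-0.0007  0.669  -0.7432]
 [ 0.0002 -0.7432 -0.669 ]]
[0.0, -0.007, 0.034]
[0.0, -0.027, 0.03]
[0.0, -0.024, 0.026]
[0.0, -0.008, -0.008]
[0.0, -0.013, -0.009]
[0.0, -0.014, -0.006]
[0.0, -0.015, -0.002]
[0.0, -0.015, -0.0]
[0.0, -0.015, 0.001]
```

Request:
send_rows([
  [[0,-0.007,0.034],[0,0,0]],
  [[0,-0.027,0.03],[0,0,0]],
  [[0,-0.024,0.026],[0,0,0]],
  [[0,-0.008,-0.008],[0,0,0]],
  [[0,-0.013,-0.009],[0,0,0]],
  [[0,-0.014,-0.006],[0,0,0]],
  [[0,-0.015,-0.002],[0,0,0]],
  [[0,-0.015,0],[0,0,0]],
  [[0,-0.015,0.001],[0,0,0]],
  [[0,0,0],[0,0,0]],
])

```text
t: 4.08
position: [0.5661, 0.143, 0.1312]
tcp_rot: [0.167, 0.898, -0.4, -0.074]
force: [0.1, -0.1, 0.3]
opening: 0.0001
finger_force: 0.0
```

```bash
python3 - <<'E'
from workcell import arm
import cv2,numpy as np
a=arm.grab_frame("scene")["image"][80:330,150:500,::-1];b=arm.grab_frame("side")["image"][80:330,100:450,::-1]
cv2.imwrite("pics/c2.png",cv2.resize(np.hstack([a,b]),(800,286)))
E
python3 arc.py "[(r*np.cos(np.radians(a)),.0235+r*np.sin(np.radians(a))) for a,r in [(58,.125),(65,.125),(72,.125),(79,.125),(86,.125),(93,.125),(100,.125),(107,.125)]]"
```

```text
t 4.175 q [ 0.4871  0.5984  1.5739 -0.5124  1.6548 -0.5752] F book [-0.6444 -0.6809 -0.0261] open 0.00024346774052221492
tcp book [-0.0001  0.0883  0.1302] tip book [-0.0001  0.0779  0.1208]
tool axes in book (cols)
 [[-1.     -0.0003 -0.0003]
 [ 0.0001  0.6686 -0.7437]
 [ 0.0004 -0.7437 -0.6686]]
[-0.0, -0.014, 0.003]
[-0.0, -0.015, 0.005]
[-0.0, -0.013, 0.007]
[-0.0, -0.013, 0.008]
[-0.0, -0.012, 0.01]
[-0.0, -0.01, 0.011]
[-0.0, -0.009, 0.013]
[-0.0, -0.007, 0.013]
```

View pics/c2.png

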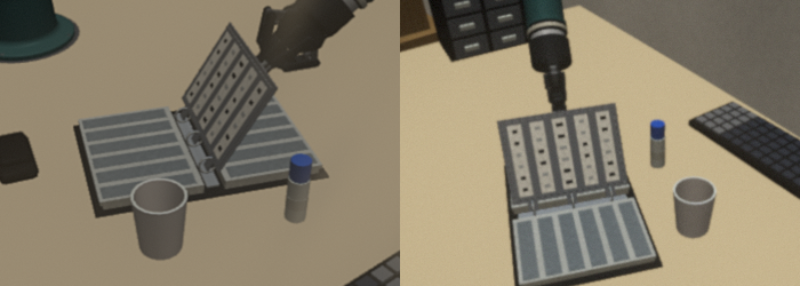

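The leaf is now at about 60°, with the fingertips behind it at crop (265,65). The book hasn't moved. I'll continue the arc.

Request:
send_rows([
  [[0,-0.014,0.003],[0,0,0]],
  [[0,-0.015,0.005],[0,0,0]],
  [[0,-0.013,0.007],[0,0,0]],
  [[0,-0.013,0.008],[0,0,0]],
  [[0,-0.012,0.01],[0,0,0]],
  [[0,-0.01,0.011],[0,0,0]],
  [[0,-0.009,0.013],[0,0,0]],
  [[0,-0.007,0.013],[0,0,0]],
  [[0,0,0],[0,0,0]],
])

```text
t: 5.3
position: [0.5243, 0.036, 0.1518]
tcp_rot: [0.166, 0.898, -0.401, -0.075]
force: [-0.1, 0.1, 0.1]
opening: -0.0003
finger_force: 0.0
```

```bash
python3 arc.py "[(r*np.cos(np.radians(a)),.0235+r*np.sin(np.radians(a))) for a,r in [(114,.125),(121,.125),(128,.125),(135,.125),(142,.125)]]"
```

```text
t 5.3 q [ 0.3741  0.4379  1.7764 -0.5802  1.5729 -0.6323] F book [-0.0915  0.0591  0.0941] open -0.00033953996247880865
tcp book [-0.0006 -0.027   0.1518] tip book [-0.0006 -0.0374  0.1424]
tool axes in book (cols)
 [[-1.     -0.0007 -0.0017]
 [ 0.0008  0.6678 -0.7443]
 [ 0.0017 -0.7443 -0.6678]]
[-0.001, -0.005, 0.013]
[0.0, -0.004, 0.015]
[0.0, -0.002, 0.015]
[0.0, -0.0, 0.015]
[0.0, 0.001, 0.016]
```

Request:
send_rows([
  [[0,-0.005,0.013],[0,0,0]],
  [[0,-0.004,0.015],[0,0,0]],
  [[0,-0.002,0.015],[0,0,0]],
  [[0,0,0.015],[0,0,0]],
  [[0,0.001,0.016],[0,0,0]],
  [[0,0,0],[0,0,0]],
])

```text
t: 6.05
position: [0.5018, -0.0213, 0.1088]
tcp_rot: [0.166, 0.898, -0.401, -0.076]
force: [0.2, -0.2, 0.0]
opening: -0.0002
finger_force: 0.0
```

```bash
python3 st.py;  python3 - <<'E'
from workcell import arm
import cv2,numpy as np
a=arm.grab_frame("scene")["image"][80:330,150:500,::-1];b=arm.grab_frame("side")["image"][80:330,100:450,::-1]
cv2.imwrite("pics/c3.png",cv2.resize(np.hstack([a,b]),(800,286)))
E
```

```text
t 6.05 q [ 0.3019  0.429   1.889  -0.6268  1.4567 -0.6202] F book [ 0.2338 -0.1531  0.0333] open -0.00018941825206047778
tcp book [-0.001  -0.0886  0.1088] tip book [-0.001  -0.099   0.0994]
tool axes in book (cols)
 [[-1.     -0.0018 -0.0024]
 [ 0.0006  0.6676 -0.7445]
 [ 0.0029 -0.7445 -0.6676]]
```

View pics/c3.png

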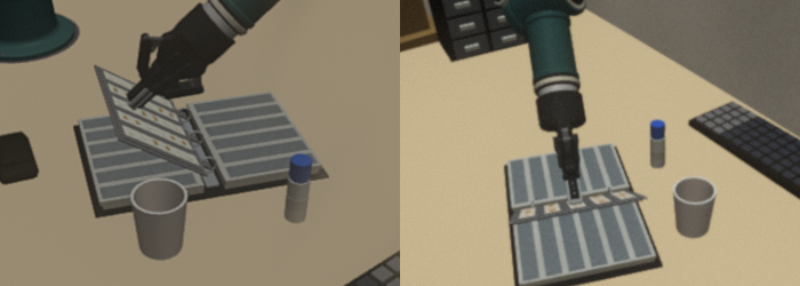

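The leaf is over at about 145–150°, with the fingertips on its under face (crop (135,100)). Next I back off a little, untilt and press down.

Request:
send_rows([
  [[0,0,-0.03],[0,0,0]],
  [[0,0,0],[-10,0,0]],
  [[0,0,0],[-10,0,0]],
  [[0,0,0],[-10,0,0]],
  [[0,0,0],[-10,0,0]],
  [[0,0,0],[-8,0,0]],
  [[0,0,0],[0,0,0]],
])

```text
t: 7.02
position: [0.5112, -0.0011, 0.1312]
tcp_rot: [0.184, 0.983, -0.0, 0.001]
force: [-0.6, 0.2, -0.3]
opening: -0.0002
finger_force: 0.0
```

```bash
python3 arc.py "[(-.09,.115),(-.12,.11),(-.125,.09),(-.125,.075),(-.125,.06),(-.125,.047),(-.125,.037),(-.125,.031)]"
```

```text
t 7.025 q [-0.0505  0.0563  2.0663 -0.0006  1.0177 -1.2513] F book [-0.6677 -0.0655 -0.3452] open -0.00017797279540982553
tcp book [ 0.0005 -0.0663  0.1312] tip book [ 0.0006 -0.0663  0.1172]
tool axes in book (cols)
 [[-1.      0.0031  0.0013]
 [ 0.0031  1.     -0.0001]
 [-0.0013 -0.0001 -1.    ]]
[0.0, -0.024, 0.002]
[0.0, -0.03, 0.005]
[0.0, -0.005, 0.02]
[0.0, 0.0, 0.015]
[0.0, 0.0, 0.015]
[0.0, 0.0, 0.013]
[0.0, 0.0, 0.01]
[0.0, 0.0, 0.006]
```

Request:
send_rows([
  [[0,-0.024,0],[0,0,0]],
  [[0,-0.03,0],[0,0,0]],
  [[0,-0.005,0.02],[0,0,0]],
  [[0,0,0.02],[0,0,0]],
  [[0,0,0.017],[0,0,0]],
  [[0,0,0.013],[0,0,0]],
  [[0,0,0.01],[0,0,0]],
  [[0,0,0.006],[0,0,0]],
  [[0,0,0],[0,0,0]],
])

```text
t: 8.15
position: [0.4901, -0.0544, 0.0438]
tcp_rot: [0.182, 0.983, -0.0, -0.0]
force: [-0.3, -0.0, 0.7]
opening: 0.0
finger_force: 0.0
```

Request:
send_rows([
  [[0,0,0.003],[0,0,0]],
  [[0,0,0.002],[0,0,0]],
  [[0,0,0],[0,0,0]],
  [[0,0,0],[0,0,0]],
])

```text
t: 8.65
position: [0.491, -0.0547, 0.0409]
tcp_rot: [0.182, 0.983, -0.0, 0.0]
force: [-4.1, 0.4, 10.1]
opening: 0.0001
finger_force: 5.2
```

```bash
python3 st.py
```

```text
t 8.65 q [-0.1613  0.1501  2.1623 -0.      0.8283 -1.3662] F book [-3.987  -1.07   10.1389] open 7.237670820446583e-05
tcp book [ 0.0009 -0.1236  0.0409] tip book [ 0.0009 -0.1236  0.0269]
tool axes in book (cols)
 [[-1.     -0.0006  0.0009]
 [-0.0006  1.      0.0002]
 [-0.0009  0.0002 -1.    ]]
```

The leaf is held at its stop: 10 N at a tip height of 26.9 mm, against 27 mm expected when flat. One slightly firmer press, then straight up and clear.

Request:
send_rows([
  [[0,0,0.002],[0,0,0]],
  [[0,0,0],[0,0,0]],
  [[0,0,0],[0,0,0]],
  [[0,0,-0.01],[0,0,0]],
  [[0,0,-0.03],[0,0,0]],
  [[0,0,-0.05],[0,0,0]],
  [[0,0,-0.05],[0,0,0]],
  [[0,0.05,-0.03],[0,0,0]],
  [[0,0.06,-0.02],[0,0,0]],
  [[0,0.06,0],[0,0,0]],
  [[0,0.06,0],[0,0,0]],
  [[0,0,0],[0,0,0]],
])

```text
t: 10.15
position: [0.5733, 0.1633, 0.227]
tcp_rot: [0.18, 0.984, 0.001, 0.0]
force: [-0.6, -0.4, -0.2]
opening: 0.0
finger_force: 0.0
```

Run:
```python
from workcell import arm
import cv2,numpy as np
a=arm.grab_frame("scene")["image"][80:330,150:500,::-1];b=arm.grab_frame("side")["image"][80:330,100:450,::-1]
cv2.imwrite("pics/c4.png",cv2.resize(np.hstack([a,b]),(800,286)))
```

```text
(no output)
```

View pics/c4.png

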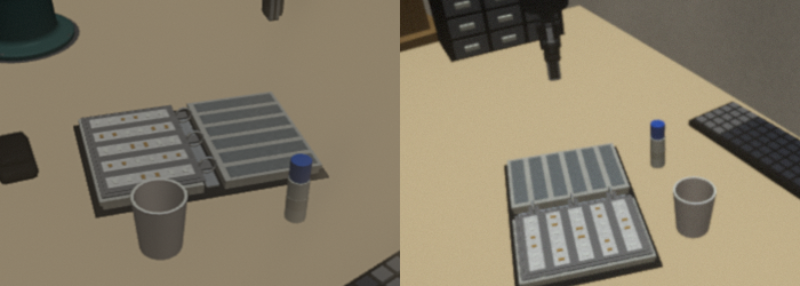

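The leaf lies flat on the right-hand pages (crop (140,145)). The book, cup, glue stick and mouse haven't moved, and the arm is clear.

```bash
python3 -c "
from workcell import arm
print(arm.hand_in())"
```

```text
the job is handed in; nothing more can be done
None
```

The job is handed in with no verdict returned: in the last pictures the leaf lies flat on the right-hand pages, the arm is clear, and the book, glue stick, cup and mouse show no movement.

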